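# Find and mark the balance point of a bench-lamp bar

## Task

The lamp bar will hang from its arm by a single clamp, so its balance point has to be marked: lay the bar, right way up, across the ridge of the balancing stand, between the two cheeks, and slide it along until, let go, it stays level by itself. Then take the wax pencil from the steel tray and touch its point lightly to the top of the bar right above the ridge, making no mark elsewhere and without upsetting the bar. Lay the pencil back down in the tray, leave the bar balanced on the ridge, and do not disturb the forceps, clamp, jar and bottle.

Things in the scene. Friction and masses are not known exactly. Their poses are not given: they have to be found in the camera images.
- lamp_mid (a point): Centre of the lamp bar: dark green box-section bar, grey end caps, small black rocker switch on one side, 280 mm long (y), 34 wide (x), 24 high (z up), 0.24 to 0.40 kg; it lies flat on the bench, right way up, roughly along world y. Electronics make either end the heavier: the balance point is up to 28 mm from the middle, either way along y, and cannot be seen.
- stand_edge (a point): Middle of the ridge (knife edge) of the fixed aluminium balancing stand, on its crest 75 mm above the bench; z up. The ridge runs 44 mm along x between two upright cheeks (4 mm thick, 16 mm in y, inner faces 44 mm apart, tops 30 mm above the crest: 6 mm above the top of a bar lying there). Crest flat, 6 mm wide in y. The bar lies along y.
- stand: The stand; origin on the bench under the ridge's middle, same axes. A bar with its balance point over the crest stays level within 3 degrees; one whose balance point is off it tips 7 degrees, heavy side down, on to one of two rubber rollers at y = -85 and +85 mm, tops 65 mm above the bench, 32 mm long in x, on posts 14 mm thick. Base bar 240 mm (y) x 40 mm (x) x 12 mm high; foot 70 mm (x) x 50 mm (y), 26 mm high.
- pencil_mid (a point): Centre of the wax marking pencil: a dark square barrel 12 x 12 mm, 100 mm long, with a pale cone 22 mm long on one end, 122 mm in all, 25 g. It lies in the tray; x along it, the point towards -x, z up. The barrel spans x from -39 to +61 mm.
- pencil_tip (a point): The pencil's point (3 mm thick blunt tip), 61 mm from the pencil's centre along its -x; same axes.
- tray: Open steel instrument tray, fixed, 240 mm (x) x 170 mm (y) x 32 mm high, walls and floor 3 mm; origin under its centre on the bench, z up. Pencil and forceps lie roughly along its x, one 38 mm to each side of its middle line, in either order.
- forceps_mid (a point): Bystander: steel forceps, 108 mm long (x), 14 mm wide, 9 mm high, in the tray; point at its centre.
- jar_mid (a point): Bystander: small glass specimen jar with white lid, 44 mm across, 60 mm high, standing beside the lamp bar; point at its centre.
- reagent_mid (a point): Bystander: amber bottle with black cap, 58 mm across, 120 mm high, standing close behind the stand; point at its centre.
- clamp_mid (a point): Bystander: steel artery clamp lying on the bench, 135 mm long (x), about 80 mm over its two finger rings, 9 mm high; point near its centre.
There are look-alikes about, which are no part of the job. What is shaped like the part that bears pencil_mid but pink is not meant. There is more than one size of the stand; the job needs the larger.

How it is judged (in metres and radians):
On the way, in this order (a step that is already met when the one before it is completed fails the run):
1. the lamp bar lies level on the ridge by itself, untouched (angle between lamp_mid's own z axis and vertical below 0.05 rad and z of lamp_mid in the frame of stand_edge between 0.008 and 0.016 m and x of lamp_mid in the frame of stand_edge between -0.01 and 0.01 m and y of lamp_mid in the frame of stand_edge between -0.045 and 0.045 m and contact force between lamp and the fingers below 0.05 N and contact force between lamp and the arm below 0.05 N), for 0.4 s.
2. the pencil's point touches the top of the level bar right above the ridge (contact force between pencil and lamp above 0.3 N and y of pencil_tip in the frame of stand_edge between -0.004 and 0.004 m and x of pencil_tip in the frame of stand_edge between -0.021 and 0.021 m and z of pencil_tip in the frame of stand_edge between 0.02 and 0.03 m and angle between lamp_mid's own z axis and vertical below 0.05 rad), for 0.1 s.
At the end, for the whole second after the job is handed in: The lamp bar rests level (within 3 degrees) on the ridge alone, between the cheeks, and the pencil lies flat and at rest on the floor of the tray (angle between lamp_mid's own z axis and vertical below 0.05 rad and z of lamp_mid in the frame of stand_edge between 0.008 and 0.016 m and x of lamp_mid in the frame of stand_edge between -0.01 and 0.01 m and y of lamp_mid in the frame of stand_edge between -0.045 and 0.045 m and x of pencil_mid in the frame of tray between -0.115 and 0.115 m and y of pencil_mid in the frame of tray between -0.08 and 0.08 m and z of pencil_mid in the frame of tray below 0.02 m and angle between pencil_mid's own x axis and vertical between 1.4 and 1.74 rad and linear speed of each of lamp, pencil below 0.02 m/s); the robot touches nothing.
It fails at once if the pencil touches the lamp bar with its point more than 8 mm to one side of the ridge (contact force between pencil and lamp above 0.3 N and (y of pencil_tip in the frame of stand_edge above 0.008 m or y of pencil_tip in the frame of stand_edge below -0.008 m)).
It fails at once if the pencil is pressed on the bar with more than 15 N (contact force between pencil and lamp above 15 N).
It fails at once if a bystander is pushed more than 30 mm or tipped (distance of any of forceps_mid, clamp_mid, jar_mid, reagent_mid from where it was at the start of the episode above 0.03 m or angle between any of jar_mid, reagent_mid's own z axis and vertical above 0.4 rad).
It also fails if it takes over 72 s, if anything falls off the work surface, if the arm or the gripper's body presses on something with over 40 N, if the wrist force passes 120 N, or if a joint passes its speed limit or range.

## Robot

A 6-joint arm with a two-finger parallel gripper is mounted at the origin on the work surface. World frame = base frame: x ahead of the robot, y to its left, z up, the work surface at z = 0. Lengths are in m, angles in degrees, forces in N, time in s.
With the tool pointing down it reaches from about 0.35 to 0.875 m from the base axis. Payload 4.2 kg.
Tool frame: the origin (TCP) lies at the very end of the fingers, on their centre line; the grasp point (between the pads) lies 19 mm behind it; z points along the fingers, y is the line along which they close (so a half turn about z gives the same grasp; the last joint's range is limited). The gripper opens to 87 mm and grips with 3 to 60 N. Pads are 19 mm wide; open, the fingers measure 117 mm over their backs; the gripper's body (75 mm by 190 mm) begins 51 mm behind the grasp point.
Start: joints at [88.384, 22.042, 0.453, 0, -68.411, -14.817], TCP at [0.177, 0.599, 0.188] pointing down, gripper open.
Joint ranges: [-179.83, 179.83], [-69.29, 118.12], [-61.27, 80.66], [-181.25, 117.63], [-171.15, -9.14], [-177.46, 177.46]. Speed limits (degrees/s): [159.86, 159.86, 180, 180, 180, 180].

## Interface

Orientations are given as a 3x3 rotation matrix whose columns are the frame's x, y, z axes.
In Python, from station import sense, optics, r gives the robot as it stands. The module is installed in compiled form; this text tells all that it offers.
- The arm moves only by the shell command python3 -m pendant 'ROWS' [OPENING]. ROWS is JSON, a list that holds one entry, the list of rows, each a list of 4 numbers: the shift along the tool's x, y, z normalised to -1 to 1, where 1 is 100 mm, then the turn about the tool's z normalised to -1 to 1, where 1 is 2 rad. A call has 1 to 8 rows; each row is the pose to reach, as a shift and turn from the pose commanded when the call began, along the tool's axes at that moment; what a row does not reach only later rows make up. A row lasts 1/10 s, in which the tool goes at most 50 mm and 8.59 degrees, less where a joint would pass 70% of its speed; a pose out of reach is approached as far as the arm can. A call with a number of a shift or a turn outside -1 to 1 is refused whole. A call with a gripper value outside its range is refused whole. OPENING is the closure, from 0 (fully open) to 1 (shut), set as the call begins (- or left out, the last holds). The fingers move at their own pace and stop on an object; the grip force is fixed at half the most. Time passes only in rows, so rows that repeat a pose let the fingers close. It gives the time, the measured TCP pose, the force, the opening and the grip force at its end, in the units of the state.
- sense(): the state, without advancing time (a new reading comes with each control period).
- optics.capture(name): name is "scene" or "top" or "wrist"; returns the picture (384x512x3 uint8, red, green, blue); there is no depth.
- optics.get_calibration(name): a dict with "camera_matrix" (3x3 intrinsics, pixels), "camera_from_world" (4x4, takes a point from world to camera coordinates). Camera axes: x right, y down, z forward; pixel columns grow to the right and rows downward; lengths in m; the calibration is good to about 2 mm. A picture is of the moment at which its call begins: read the wrist's pose just before it. get_calibration takes no time and is no camera call; for the wrist camera it gives the pose at the moment of the call.
- r.finish_job(): hands the job in; it is judged then, once.
The state is a dict: "time_s": time; "joints": joint angles; "joint_velocities": joint speeds; "effort": joint torques, N m; "tcp_pos": TCP position; "ee_rot": TCP orientation; "wrist_force": force on the tool from outside, world axes, zero at the start; "moment": the same for the moment, N m; "gripper_width": opening from 0.0 (shut) to 1.0 (fully open); "gripper_force": force on a finger pad.
Only numpy, scipy, OpenCV 4.12 (cv2) and the standard library are available. Lean on these libraries where they do the work, as an engineer would, in place of code of your own. Each camera call takes 0.05 s, during which the arm holds its last target. There are 200 camera calls.

## Working session

There is one attempt and no reset: what is moved stays moved. The work goes in short steps, Python scripts to look and compute and a shell command to move; the robot and the scene stay as the last step left them, time stands still between calls to the robot, and variables do not carry over. Pictures are saved under pics/ and viewed, at most 10 in all, crops included, and the job is handed in when it is done.

```bash
mkdir -p pics; cat > h.py <<'E'
import numpy as np, cv2
from station import sense, optics, r
def cap(n,f=None):
    im=optics.capture(n); 
    if f: cv2.imwrite('pics/'+f,im[:,:,::-1])
    return im
def ray(n,u,v,z,c=None):
    c=c or optics.get_calibration(n); K=np.array(c['camera_matrix']);T=np.array(c['camera_from_world'])
    R=T[:3,:3];o=-R.T@T[:3,3]; d=R.T@np.linalg.solve(K,[u,v,1.]); return o+d*(z-o[2])/d[2]
def proj(n,p,c=None):
    c=c or optics.get_calibration(n); K=np.array(c['camera_matrix']);T=np.array(c['camera_from_world'])
    q=K@(T[:3,:3]@np.array(p,float)+T[:3,3]); return q[:2]/q[2]
E
python3 - <<'E'
from h import *
s=sense();print(s['time_s'],s['tcp_pos'],np.round(s['ee_rot'],3))
a=cap('top');b=cap('scene')
cv2.imwrite('pics/a.png',a[:,:,::-1]);cv2.imwrite('pics/b.png',b[:,:,::-1])
np.save('a.npy',a);np.save('b.npy',b)
for n in('top','scene'):
    c=optics.get_calibration(n);print(np.round(c['camera_matrix'],1),np.round(c['camera_from_world'],3))
E
```

```text
0.0 [0.17660984 0.5988263  0.18673695] [[ 0.959 -0.283 -0.001]
 [-0.283 -0.959 -0.002]
 [ 0.     0.002 -1.   ]]
[[393.1   0.  254.3]
 [  0.  393.1 198.6]
 [  0.    0.    1. ]] [[-0.01  -1.    -0.011 -0.031]
 [-0.993  0.011 -0.121  0.553]
 [ 0.121  0.01  -0.993  1.34 ]
 [ 0.     0.     0.     1.   ]]
[[406.1   0.  249.3]
 [  0.  406.1 192.9]
 [  0.    0.    1. ]] [[ 0.564  0.826 -0.006 -0.301]
 [ 0.706 -0.485 -0.516 -0.37 ]
 [-0.429  0.287 -0.857  1.446]
 [ 0.     0.     0.     1.   ]]
```

View pics/a.png

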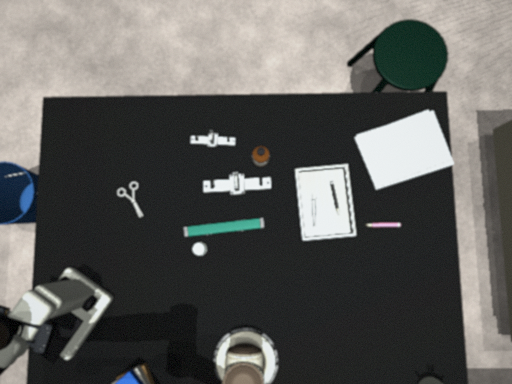

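View pics/b.png

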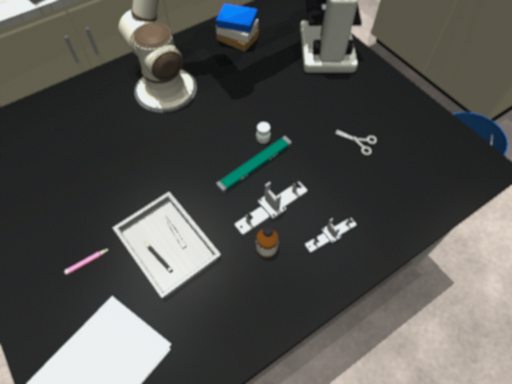

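The top view shows the bar at (224,227), the jar at (199,249), and the tray at (326,202). Things that could be confused:
- **Stands:** the larger is at (237,183) and the smaller at (213,140). I want the larger.
- **Pencils:** the dark one is in the tray at (336,195) and the pink one on the bench at (384,224). I want the dark one. The forceps are at (314,210).

Next I'll measure positions and take one close crop.

```bash
python3 - <<'E'
from h import *
a=np.load('a.npy');b=np.load('b.npy')
hsv=cv2.cvtColor(a,cv2.COLOR_RGB2HSV)
g=cv2.inRange(hsv,(70,90,60),(95,255,255));g[:200]=0
def rect(m,z,n='top'):
    cs,_=cv2.findContours(m,0,2)
    for c in cs:
        if cv2.contourArea(c)<12: continue
        (u,v),(w,h),t=cv2.minAreaRect(c); bx=cv2.boxPoints(((u,v),(w,h),t))
        P=[ray(n,*q,z)[:2] for q in bx]; C=ray(n,u,v,z)
        e=max([P[1]-P[0],P[2]-P[1]],key=np.linalg.norm); 
        print(np.round([u,v],1),'C',np.round(C[:2],3),'L',[round(float(np.linalg.norm(P[i+1]-P[i])),3) for i in (0,1)],'dir',round(float(np.degrees(np.arctan2(e[1],e[0]))),1))
print('lamp');rect(g,.024)
print('white');m=cv2.inRange(a,(130,130,130),(255,255,255));m[:105]=0;m[260:]=0;m[:,:100]=0;m[:,445:]=0;rect(m,.012)
print('amber');rect(cv2.inRange(hsv,(5,120,60),(22,255,255))[:200],.11)
print('dark in tray');d=cv2.inRange(a,(0,0,0),(110,110,110)); t=np.zeros_like(d);t[172:232,302:348]=d[172:232,302:348];rect(t,.012)
big=np.hstack([cv2.resize(a[120:250,180:360],(540,390),interpolation=2),]);
bb=cv2.resize(b[180:300,110:360],None,fx=2.16,fy=2.16,interpolation=2)
W=np.zeros((390+bb.shape[0]-60,540,3),np.uint8)
W=np.vstack([cv2.resize(big,(466,336)),np.zeros((4,466,3),np.uint8),cv2.resize(bb,(466,224))])
cv2.imwrite('pics/c.png',W[:,:,::-1])
for n,p in (('top',(.6,0,0)),('top',(.6,-.2,.0))):print(p,proj(n,p))
E
```

```text
lamp
[223.5 226.9] C [0.455 0.072] L [0.251, 0.04] dir -84.3
white
[198.5 248.5] C [0.381 0.16 ] L [0.046, 0.045] dir -90.6
[185.5 231. ] C [0.443 0.207] L [0.011, 0.028] dir -179.4
[383.5 224.5] C [ 0.458 -0.489] L [0.115, 0.011] dir -90.6
[261.5 222.5] C [ 0.47  -0.061] L [0.011, 0.032] dir 179.3
[128.8 199.8] C [0.556 0.41 ] L [0.077, 0.129] dir -169.5
[237. 183.] C [0.612 0.024] L [0.244, 0.079] dir -90.7
[325.2 201.8] C [ 0.541 -0.287] L [0.197, 0.262] dir -176.6
[212.5 139.5] C [0.772 0.112] L [0.163, 0.048] dir -90.8
[403.3 149.5] C [ 0.726 -0.573] L [0.31, 0.22] dir -70.9
amber
[260.7 153.4] C [ 0.695 -0.061] L [0.054, 0.053] dir -63.6
dark in tray
[334.  195.9] C [ 0.562 -0.319] L [0.007, 0.08] dir -169.5
(0.6, 0, 0) [243.97684751 186.70799744]
(0.6, -0.2, 0.0) [299.69304122 186.06989737]
```

View pics/c.png

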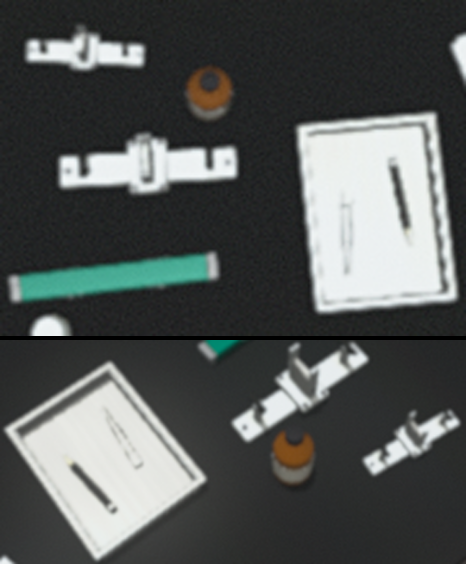

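The crop confirms it: the larger stand is the one at (237,183), and the dark pencil in the tray is the right-hand item, with its pale point towards the base (-x). I'll head for a point above the bar.

```bash
R='python3 -m pendant'
python3 -m pendant '[[[1,1,0,0],[1,1,0,0],[1,1,0,0]]]' && python3 -m pendant '[[[1,1,0,0],[1,1,0,0],[1,1,0,0]]]' && python3 -m pendant '[[[1,1,0,0],[1,1,0,0],[1,1,0,0]]]' && python3 -m pendant '[[[1,1,0,0],[1,1,0,0],[1,1,0,0]]]' && python3 -m pendant '[[[0.155,0.257,0,0.592],[0.155,0.257,0,0.592],[0.155,0.257,0,0.592],[0.155,0.257,0,0.592],[0.155,0.257,0,0.592],[0.155,0.257,0,0.592],[0.155,0.257,0,0.592],[0.155,0.257,0,0.592]]]'
python3 - <<'E'
from h import *
s=sense();print(s['joints'],np.round(s['ee_rot'],3))
c=optics.get_calibration('wrist'); a=cap('wrist','w1.png'); np.save('w1.npy',a);print(np.round(c['camera_matrix'],1),np.round(c['camera_from_world'],3))
import pickle;pickle.dump(c,open('w1.pkl','wb'))
E
```

```text
time_s: 0.4
tcp_pos: [0.2448, 0.4728, 0.1871]
ee_rot: [[0.959, -0.283, -0.001], [-0.283, -0.959, -0.002], [0.0, 0.002, -1.0]]
wrist_force: [0.8, 0.1, 1.2]
gripper_width: 1.0
gripper_force: 0.0
time_s: 0.7
tcp_pos: [0.3124, 0.3484, 0.1876]
ee_rot: [[0.959, -0.283, -0.001], [-0.283, -0.959, -0.001], [-0.0, 0.001, -1.0]]
wrist_force: [0.7, 0.3, -0.4]
gripper_width: 0.997
gripper_force: 0.0
time_s: 1.0
tcp_pos: [0.3799, 0.2245, 0.1877]
ee_rot: [[0.959, -0.283, -0.0], [-0.283, -0.959, -0.0], [-0.0, 0.0, -1.0]]
wrist_force: [0.5, 1.0, 0.1]
gripper_width: 1.003
gripper_force: 0.0
time_s: 1.3
tcp_pos: [0.4476, 0.1004, 0.1877]
ee_rot: [[0.959, -0.284, -0.0], [-0.284, -0.959, -0.0], [-0.0, 0.0, -1.0]]
wrist_force: [0.6, 0.9, -0.2]
gripper_width: 0.999
gripper_force: 0.0
time_s: 2.1
tcp_pos: [0.4545, 0.0735, 0.1875]
ee_rot: [[0.094, -0.996, -0.001], [-0.996, -0.094, -0.0], [0.0, 0.001, -1.0]]
wrist_force: [-0.6, -0.5, -0.7]
gripper_width: 1.0
gripper_force: 0.0
[ 2.94804078e+01  5.84500042e+00 -2.15215609e+01 -1.56921956e-02
 -6.26850164e+01 -2.40860040e+01] [[ 0.094 -0.996 -0.001]
 [-0.996 -0.094 -0.   ]
 [ 0.     0.001 -1.   ]]
[[335.7   0.  257.1]
 [  0.  335.7 182.7]
 [  0.    0.    1. ]] [[-0.996 -0.092  0.001  0.458]
 [-0.089  0.966  0.242 -0.06 ]
 [-0.024  0.24  -0.97   0.383]
 [ 0.     0.     0.     1.   ]]
```

View pics/w1.png

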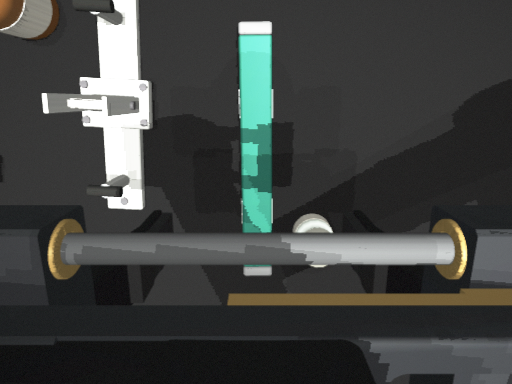

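The wrist view has the bar running from (256,24) to (257,274). The stand's foot spans (81..152, 78..129), and the base bar's near end is at (126,208).

```bash
python3 - <<'E'
from h import *
import pickle
c=pickle.load(open('w1.pkl','rb'));a=np.load('w1.npy')
p=ray('wrist',256,23.5,.024,c);q=ray('wrist',257.5,274,.012,c);q2=ray('wrist',257.5,266,.024,c)
print('bar ends',p,q,q2)
for u,v in((81,78),(153,81),(153,129),(81,126),(116.5,103.5)):print('foot',ray('wrist',u,v,.026,c))
hsv=cv2.cvtColor(a,cv2.COLOR_RGB2HSV);g=cv2.inRange(hsv,(70,90,40),(95,255,255));g[225:]=0
for v in (60,120,180,215):
    x=np.where(g[v])[0];print(v,x.min(),x.max(),ray('wrist',(x.min()+x.max())/2,v,.024,c))
w=cv2.inRange(a,(150,150,150),(255,255,255))
for v in (30,50,65,145,160,170,200):
    x=np.where(w[v,90:170])[0]+90;print(v,x.min(),x.max(),ray('wrist',(x.min()+x.max())/2,v,.012,c))
for v in (185,195,205): 
    pass
print('base end',ray('wrist',126,209,.012,c), 'ridge crest pix pred',proj('wrist',(.612,.024,.075),c))
# rollers
for u,v in((105,190),(93,5)):print('roller',ray('wrist',u,v,.06,c))
crop=cv2.resize(a[60:150,20:180],None,fx=4,fy=4,interpolation=2);cv2.imwrite('pics/d.png',crop[:,:,::-1])
E
```

```text
bar ends [ 0.46675069 -0.06426548  0.024     ] [0.43915394 0.21586258 0.012     ] [0.44077416 0.19877641 0.024     ]
foot [0.64027995 0.00391064 0.026     ]
foot [5.66907655e-01 5.07544968e-05 2.60000000e-02]
foot [0.56603735 0.0489663  0.026     ]
foot [0.64191586 0.05283909 0.026     ]
foot [0.60434485 0.02608119 0.026     ]
60 239 271 [ 0.46462942 -0.03010131  0.024     ]
120 240 271 [0.45864091 0.02968821 0.024     ]
180 241 271 [0.45212063 0.09478699 0.024     ]
215 243 270 [0.44780683 0.13548006 0.024     ]
30 98 136 [ 0.60886787 -0.04727188  0.012     ]
50 99 136 [ 0.60850192 -0.02791063  0.012     ]
65 100 137 [ 0.60756552 -0.01310415  0.012     ]
145 104 140 [0.60426267 0.0714621  0.012     ]
160 105 140 [0.6037757  0.08843252 0.012     ]
170 106 140 [0.60325685 0.09993639 0.012     ]
200 108 142 [0.60107605 0.1354312  0.012     ]
base end [0.59993739 0.14635068 0.012     ] ridge crest pix pred [ 85.80073987 101.01393775]
roller [0.6028227 0.1103928 0.06     ]
roller [ 0.61056437 -0.05870389  0.06      ]
```

View pics/d.png

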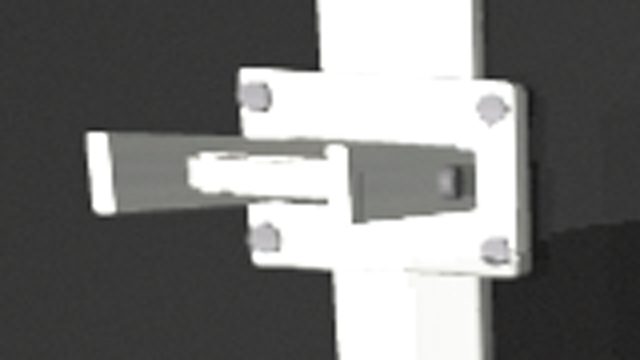

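```bash
python3 - <<'E'
from h import *
import pickle
c=pickle.load(open('w1.pkl','rb'))
L=ray('wrist',45,103,.105,c);N=ray('wrist',104.5,105.3,.105,c);print(L,N,(L+N)/2,np.linalg.norm(L-N))
print('crest',ray('wrist',78,103.3,.075,c))
b=optics.get_calibration('scene')
print(proj('scene',(.605,.026,.105)), proj('top',(.605,.026,.105)))
E
```

```text
[0.63027147 0.02710731 0.105     ] [0.58221856 0.02447756 0.105     ] [0.60624502 0.02579244 0.105     ] 0.048124812589125855
crest [0.61904069 0.02665951 0.075     ]
[271.80224528 189.35017989] [234.9887568  180.54508259]
```

```bash
python3 -m pendant '[[[0,0,0.5,0],[0,0,1,0],[0,0,1,0]]]' 0.35 && python3 -m pendant '[[[0,0,0.5,0],[0,0,0.81,0],[0,0,0.81,0]]]'
```

```text
time_s: 2.45
tcp_pos: [0.4492, 0.0711, 0.0823]
ee_rot: [[0.1, -0.995, -0.014], [-0.995, -0.1, -0.006], [0.004, 0.015, -1.0]]
wrist_force: [-0.5, 0.2, 0.3]
gripper_width: 0.81
gripper_force: 0.0
time_s: 2.75
tcp_pos: [0.4532, 0.0727, 0.0053]
ee_rot: [[0.101, -0.995, -0.006], [-0.995, -0.101, -0.003], [0.003, 0.006, -1.0]]
wrist_force: [-0.5, -0.2, 0.6]
gripper_width: 0.663
gripper_force: 0.0
```

```bash
python3 - <<'E'
from h import *
s=sense();print(s['wrist_force'],s['moment'])
E
python3 -m pendant '[[[0,0,0,0],[0,0,0,0],[0,0,0,0],[0,0,0,0],[0,0,0,0]]]' 1 && python3 -m pendant '[[[0,0,-0.2,0],[0,0,-0.4,0],[0,0,-0.4,0],[0,0,-0.4,0],[0,0,-0.4,0]]]'
python3 - <<'E'
from h import *
F=[];M=[]
for i in range(12):
    cap('wrist'); s=sense();F.append(s['wrist_force']);M.append(s['moment'])
print(np.mean(F,0),np.std(F,0),np.mean(M,0),np.std(M,0));print(np.round(s['ee_rot'],3),s['tcp_pos'])
cap('scene','s1.png')
E
```

```text
[-0.46706813 -0.21670199  0.61618975] [ 0.06888504  0.01827251 -0.03448975]
time_s: 3.25
tcp_pos: [0.4554, 0.0739, 0.0077]
ee_rot: [[0.1, -0.995, 0.002], [-0.995, -0.1, 0.001], [-0.001, -0.002, -1.0]]
wrist_force: [0.3, 0.2, 0.3]
gripper_width: 0.284
gripper_force: 0.0
time_s: 3.75
tcp_pos: [0.4541, 0.0733, 0.0462]
ee_rot: [[0.1, -0.995, -0.001], [-0.995, -0.1, -0.001], [0.0, 0.002, -1.0]]
wrist_force: [0.9, 0.9, 0.0]
gripper_width: 0.004
gripper_force: 0.0
[-0.07263574  0.08952975 -0.00506306] [0.27451483 0.39943277 0.52043742] [ 0.08861423 -0.04570445  0.00014095] [0.03046779 0.03132015 0.02861989]
[[ 0.1   -0.995 -0.   ]
 [-0.995 -0.1   -0.   ]
 [ 0.     0.    -1.   ]] [0.45484689 0.0735894  0.04681098]
```

View pics/s1.png

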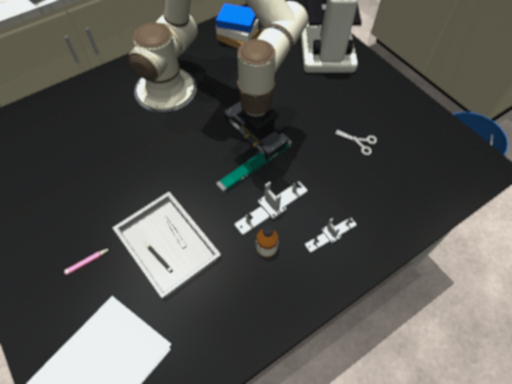

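```bash
python3 - <<'E'
from h import *
s=sense();print(proj('scene',s['tcp_pos']),proj('wrist',s['tcp_pos']),proj('scene',(.454,.075,.024)),proj('scene',(.4667,-.0643,.024)),proj('scene',(.4405,.214,.024)))
a=cap('wrist');b=cap('scene')
W=np.hstack([cv2.resize(a,(400,300)),cv2.resize(b[90:210,190:350],(400,300),interpolation=2)])
cv2.imwrite('pics/e.png',W[:,:,::-1])
E
```

```text
[254.65670474 157.05163008] [254.85395263 208.03825287] [254.81919115 161.03428728] [218.71644019 185.59267205] [288.16980052 138.07369095]
```

View pics/e.png

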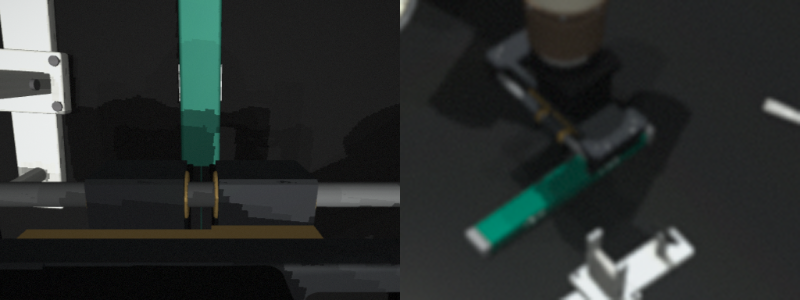

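```bash
python3 - <<'E'
from h import *
c=optics.get_calibration('wrist');a=cap('wrist')
hsv=cv2.cvtColor(a,cv2.COLOR_RGB2HSV);g=cv2.inRange(hsv,(70,90,40),(95,255,255))
for v in (10,40,80,120,150,180,200):
    x=np.where(g[v])[0];print(v,x.min(),x.max(),[np.round(ray('wrist',(x.min()+x.max()+1)/2,v,z,c)[:2],4) for z in(.024,.063)], (x.max()-x.min()+1)*np.linalg.norm(ray('wrist',257,v,.024,c)-ray('wrist',256,v,.024,c)))
b=cap('scene');hb=cv2.cvtColor(b,cv2.COLOR_RGB2HSV);g=cv2.inRange(hb,(70,90,40),(95,255,255));g[:120]=0
a0=np.load('b.npy');h0=cv2.cvtColor(a0,cv2.COLOR_RGB2HSV);g0=cv2.inRange(h0,(70,90,40),(95,255,255));g0[:120]=0
for m in (g0,g):
    y,x=np.where(m);i=x.argmin();j=x.argmax();print(x[i],y[i],x[j],y[j],len(x))
t=cap('top');ht=cv2.cvtColor(t,cv2.COLOR_RGB2HSV);g=cv2.inRange(ht,(70,90,60),(95,255,255));g[:200]=0
y,x=np.where(g);print('top',x.min(),x.max(),y.min(),y.max(),len(x)); s=sense();print(s['gripper_width'],s['tcp_pos'],s['gripper_force'])
E
```

```text
10 228 283 [array([ 0.4657, -0.0433]), array([ 0.4647, -0.0342])] 0.03365084523663182
40 229 283 [array([ 0.4638, -0.0266]), array([ 0.4631, -0.0205])] 0.033715155922242966
80 229 282 [array([ 0.4618, -0.0032]), array([ 0.4615, -0.0012])] 0.03401501091700338
120 231 281 [array([0.459 , 0.0214]), array([0.4592, 0.0191])] 0.03303633080396502
150 232 281 [array([0.4568, 0.0409]), array([0.4574, 0.0351])] 0.03309241172931968
180 233 280 [array([0.4548, 0.0612]), array([0.4557, 0.0519])] 0.03247443359338534
200 233 281 [array([0.4531, 0.0752]), array([0.4543, 0.0634])] 0.03364931394217318
220 179 288 144 1000
220 179 288 144 661
top 230 259 218 231 318
0.005905510200184355 [0.45487749 0.07359772 0.04688239] 0.0
```

```bash
python3 -m pendant '[[[0,0,-0.2,0],[0,0,-0.2,0],[0,0,-0.2,0],[0,0,-0.2,0],[0,0,-0.2,0],[0,0,-0.2,0],[0,0,-0.2,0],[0,0,-0.2,0]]]' 0.4 | grep -E "width|pos" ; python3 -m pendant '[[[0,0,0.3,0],[0,0,0.6,0],[0,0,0.6,0],[0,0,0.6,0],[0,0,0.6,0]]]' | grep -E "width|pos|force"
python3 - <<'E'
from h import *
s=sense();a=cap('wrist');b=cap('scene');print(proj('wrist',s['tcp_pos']),proj('scene',s['tcp_pos']),s['tcp_pos'],s['gripper_width'])
W=np.hstack([cv2.resize(a,(400,300)),cv2.resize(b[120:180,215:295],(400,300),interpolation=2)])
cv2.imwrite('pics/f.png',W[:,:,::-1])
E
```

```text
tcp_pos: [0.4548, 0.0736, 0.0667]
gripper_width: 0.575
tcp_pos: [0.4561, 0.0741, 0.0081]
wrist_force: [-0.2, 0.1, 0.8]
gripper_width: 0.598
gripper_force: 0.0
[254.72757365 207.94100068] [254.93775465 164.57924682] [0.45605746 0.07414147 0.00811633] 0.5984753668363922
```

View pics/f.png

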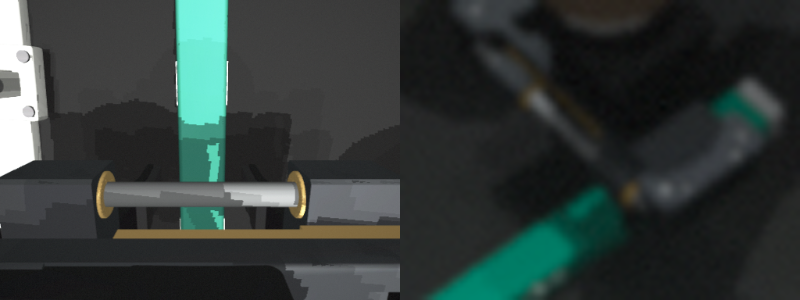

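The wrist view shows the fingertips, around (150,180) and (250,180), on either side of the bar. I'll close again in steps and watch the width.

```bash
for i in 1 2 3; do python3 -m pendant '[[[0,0,0,0],[0,0,0,0]]]' 1 | grep -E "width|pos|force"; done
python3 - <<'E'
from h import *
a=cap('wrist');s=sense();b=cap('scene')
c=optics.get_calibration('wrist');
hsv=cv2.cvtColor(a,cv2.COLOR_RGB2HSV);g=cv2.inRange(hsv,(70,90,40),(95,255,255))
for v in (40,120,180):
    x=np.where(g[v])[0];print(v,x.min(),x.max())
print(s['gripper_width'],s['gripper_force'])
W=np.hstack([cv2.resize(a,(400,300)),cv2.resize(b[120:180,215:295],(400,300),interpolation=2)])
cv2.imwrite('pics/g.png',W[:,:,::-1])
E
```

```text
tcp_pos: [0.4553, 0.0738, 0.0075]
wrist_force: [-0.5, 0.6, 0.1]
gripper_width: 0.493
gripper_force: 0.0
tcp_pos: [0.4549, 0.0736, 0.007]
wrist_force: [0.4, 0.1, -0.5]
gripper_width: 0.322
gripper_force: 0.0
tcp_pos: [0.4548, 0.0736, 0.0068]
wrist_force: [0.4, -0.1, -0.5]
gripper_width: 0.142
gripper_force: 0.0
40 222 289
120 225 286
180 226 285
0.09728994422318082 0.0
```

```bash
cat > two.py <<'E'
from h import *
import sys
a=cap('wrist');b=cap('scene');s=sense();print(s['gripper_width'],s['tcp_pos'])
f=lambda i:(255*(i/255.)**.45).astype(np.uint8)
W=np.hstack([cv2.resize(f(a),(400,300)),cv2.resize(f(b[120:180,215:295]),(400,300),interpolation=2)]);np.save(sys.argv[1],W)
E
python3 two.py m1.npy; python3 -m pendant '[[[0,0,0,0],[0,0,0,0],[0,0,0,0],[0,0,0,0],[0,0,0,0],[0,0,0,0],[0,0,0,0],[0,0,0,0]]]' 0.4 >/dev/null; python3 two.py m2.npy
python3 -c "
import numpy as np,cv2
cv2.imwrite('pics/h.png',np.vstack([np.load('m1.npy'),np.load('m2.npy')])[:,:,::-1])"
```

```text
0.02276389560189213 [0.45484746 0.07359428 0.00680305]
0.5931724074369559 [0.45486713 0.07360084 0.00684143]
```

View pics/h.png

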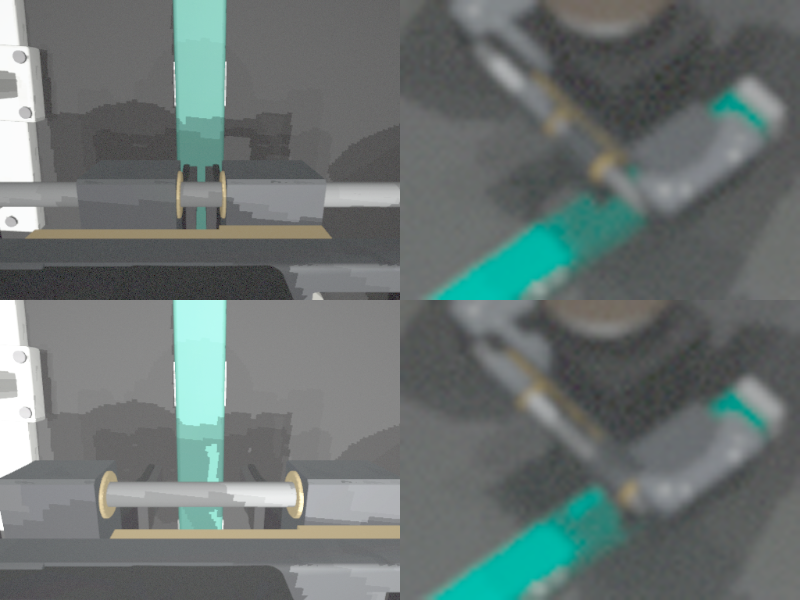

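The composite suggests the fingertips sit about 30 mm higher than the reported TCP: they close above the bar, and the bar hasn't moved. I'll lower in small steps while watching the force.

```bash
for i in 1 2 3 4; do python3 -m pendant '[[[0,0,0.05,0],[0,0,0.05,0]]]' | grep -E "pos|wrist"; done; python3 - <<'E'
from h import *
s=sense();print(s['joints'],s['effort'],s['time_s'])
E
```

```text
tcp_pos: [0.4543, 0.0734, 0.0012]
wrist_force: [0.9, -0.7, 0.0]
tcp_pos: [0.4544, 0.0734, -0.0038]
wrist_force: [-0.1, 1.2, -0.1]
tcp_pos: [0.4544, 0.0734, -0.0088]
wrist_force: [0.8, 0.2, -0.4]
tcp_pos: [0.4545, 0.0734, -0.0137]
wrist_force: [-0.4, -0.1, -1.1]
[ 2.94837397e+01  2.17172087e+01 -3.63466140e+01 -8.55326227e-03
 -3.20038652e+01 -2.37546053e+01] [ 2.46436335e-02 -3.06356263e+01  1.07906234e+01  2.43530519e+00
  6.92846160e-02  1.63202432e-03] 8.55
```

```bash
for i in 1 2 3; do python3 -m pendant '[[[0,0,0.04,0],[0,0,0.04,0]]]' | grep -E "pos|wrist"; done; python3 -m pendant '[[[0,0,0,0],[0,0,0,0],[0,0,0,0],[0,0,0,0],[0,0,0,0]]]' 1
```

```text
tcp_pos: [0.4546, 0.0735, -0.0176]
wrist_force: [-1.2, -0.5, -0.5]
tcp_pos: [0.4546, 0.0735, -0.0216]
wrist_force: [-0.1, -0.3, 0.3]
tcp_pos: [0.4545, 0.0735, -0.0256]
wrist_force: [0.8, -0.3, -0.2]
time_s: 9.65
tcp_pos: [0.4551, 0.0737, -0.025]
ee_rot: [[0.1, -0.995, 0.0], [-0.995, -0.1, 0.0], [-0.0, -0.0, -1.0]]
wrist_force: [0.7, -0.4, 0.1]
gripper_width: 0.386
gripper_force: 30.0
```

The bar is gripped at width 0.386 (34 mm) with 30 N, so the real tip is about 30 mm above the reported TCP. Next I'll lift and measure the moment.

```bash
python3 -m pendant '[[[0,0,-0.3,0],[0,0,-0.6,0],[0,0,-0.6,0],[0,0,-0.6,0],[0,0,-0.6,0],[0,0,-0.6,0]]]' 1 
python3 - <<'E'
from h import *
F=[];M=[]
for i in range(16):
    a=cap('scene'); s=sense();F.append(s['wrist_force']);M.append(s['moment'])
print(np.mean(F,0),np.std(F,0),np.mean(M,0),np.std(M,0));print(s['tcp_pos'],s['time_s'])
hb=cv2.cvtColor(a,cv2.COLOR_RGB2HSV);g=cv2.inRange(hb,(70,90,40),(95,255,255));g[:120]=0
y,x=np.where(g);i=x.argmin();j=x.argmax();print(x[i],y[i],x[j],y[j],len(x))
print(proj('scene',(.4667,-.0643,.084)),proj('scene',(.4405,.214,.084)))
E
```

```text
time_s: 10.25
tcp_pos: [0.4536, 0.073, 0.0334]
ee_rot: [[0.099, -0.995, -0.003], [-0.995, -0.099, -0.002], [0.001, 0.003, -1.0]]
wrist_force: [-0.6, 0.4, -4.4]
gripper_width: 0.385
gripper_force: 30.0
[-0.13761479  0.20675507 -3.60239767] [0.34413985 0.54990675 0.52341425] [ 0.03221827 -0.0469211   0.01441373] [0.02453147 0.03058425 0.03969603]
[0.45488561 0.0736025  0.03488583] 11.05
218 168 289 131 649
[217.23817853 174.39184596] [289.66353912 125.73143118]
```

COM is about 16 mm to the +y side of the grip, with m ≈ 0.37 kg. I'll set the bar down 100 mm towards -y, clear of the jar and aligned with the stand, then regrip 46 mm towards +y.

```bash
python3 -m pendant '[[[0.5,0,0,0.026],[1,0,0,0.026],[1,0,0,0.026],[1,0,0,0.026]]]' | grep pos; python3 -m pendant '[[[0,0,0.3,0],[0,0,0.5,0],[0,0,0.58,0],[0,0,0.59,0],[0,0,0.59,0]]]' | grep -E "pos|wrist"; python3 -m pendant '[[[0,0,0,0],[0,0,0,0],[0,0,0,0]]]' 0.52 | grep -E "pos|width"; python3 -m pendant '[[[-0.3,0,0,0],[-0.46,0,0,0],[-0.46,0,0,0],[-0.46,0,0,0]]]' | grep -E "pos|wrist";  python3 -m pendant '[[[0,0,0,0],[0,0,0,0],[0,0,0,0],[0,0,0,0]]]' 1 | grep -E "pos|width|force"; python3 -m pendant '[[[0,0,-0.3,0],[0,0,-0.6,0],[0,0,-1,0],[0,0,-1,0],[0,0,-1,0]]]' ; python3 - <<'E'
from h import *
F=[];M=[]
for i in range(12):
    a=cap('scene'); s=sense();F.append(s['wrist_force']);M.append(s['moment'])
print(np.mean(F,0),np.mean(M,0));print(s['tcp_pos'],s['time_s'],s['joints'])
E
```

```text
tcp_pos: [0.4648, -0.0271, 0.0348]
tcp_pos: [0.4657, -0.0251, -0.0237]
wrist_force: [0.7, -0.9, -3.9]
tcp_pos: [0.4659, -0.0256, -0.0232]
gripper_width: 0.471
tcp_pos: [0.4628, 0.0202, -0.0238]
wrist_force: [0.2, 0.4, -0.8]
tcp_pos: [0.4629, 0.0196, -0.0241]
wrist_force: [1.5, -1.7, 0.1]
gripper_width: 0.388
gripper_force: 30.0
time_s: 13.55
tcp_pos: [0.4619, 0.0201, 0.0757]
ee_rot: [[0.047, -0.999, -0.0], [-0.999, -0.047, 0.001], [-0.001, 0.0, -1.0]]
wrist_force: [0.6, -0.3, -3.8]
gripper_width: 0.389
gripper_force: 30.0
[ 0.11459917 -0.27446995 -3.78499745] [ 0.18567079 -0.03685412 -0.0065566 ]
[0.46257701 0.02004249 0.07564433] 14.15 [ 2.26699922e+01  1.34576316e+01 -3.05750452e+01 -1.46511010e-03
 -4.59927527e+01 -1.99176979e+01]
```

```bash
python3 -m pendant '[[[0,0,-0.27,0],[0,0,-0.27,0]]]' | grep pos; python3 -m pendant '[[[-0.05,-0.35,0,0],[-0.14,-0.71,0,0],[-0.14,-0.71,0,0]]]' | grep pos;  python3 -m pendant '[[[-0.05,-0.35,0,0],[-0.14,-0.71,0,0],[-0.14,-0.72,0,0],[-0.14,-0.72,0,0]]]' | grep pos; python3 - <<'E'
from h import *
c=optics.get_calibration('wrist');a=cap('wrist');s=sense();print(s['tcp_pos'],s['time_s'])
hsv=cv2.cvtColor(a,cv2.COLOR_RGB2HSV);g=cv2.inRange(hsv,(70,90,40),(95,255,255))
zt=s['tcp_pos'][2]+.0481
for v in (40,80,120,160,190):
    x=np.where(g[v])[0];print(v,x.min(),x.max(),np.round(ray('wrist',(x.min()+x.max()+1)/2,v,zt,c)[:2],4))
for dx in(-.026,-.022,.022,.026):print('cheek pred',dx,proj('wrist',(.606+dx,.0258,.105),c))
f=(255*(a/255.)**.6).astype(np.uint8);cv2.imwrite('pics/i.png',f[:,:,::-1]);np.save('i.npy',a)
gr=cv2.cvtColor(a,cv2.COLOR_RGB2GRAY);v=int(proj('wrist',(.606,.0258,.105),c)[1]);print(v);print(gr[v,120:400:4])
E
```

```text
tcp_pos: [0.4655, 0.0208, 0.1056]
tcp_pos: [0.5377, 0.0389, 0.1022]
tcp_pos: [0.6035, 0.0549, 0.101]
[0.60273782 0.05465371 0.10127144] 15.1
40 217 296 [ 0.6064 -0.0344]
80 218 295 [ 0.6057 -0.0185]
120 219 294 [ 0.6049 -0.0017]
160 221 293 [0.6039 0.016 ]
190 221 293 [0.6032 0.0301]
cheek pred -0.026 [296.93845647 164.89054871]
cheek pred -0.022 [290.15067317 164.58780981]
cheek pred 0.022 [215.22226223 161.24596111]
cheek pred 0.026 [208.38660697 160.94108709]
162
[ 55  56  56  55  54  56  55  56  53  52  49  52  47  43  44  44  43  43
  41  40  43  43 203 255 141 117 190 203 203 204 203 204 205 205 205 204
 204 204 204 204 205 204 204 180 232  42  44  43  42  44  68  69  71  69
  67  67  67  68  69  67  71  73  73  71  71  80  82  78  79  81]
```

Row 162 shows the cheeks at u≈208–216 and ≈296, as predicted. The bar's x is 2.5 mm short, so I'll correct that and lower it.

```bash
python3 -m pendant '[[[0,-0.025,0.15,0],[0,-0.025,0.3,0],[0,-0.025,0.4,0],[0,-0.025,0.4,0]]]' | grep -E "pos|wrist"; python3 -m pendant '[[[0,0,0.05,0],[0,0,0.1,0],[0,0,0.1,0],[0,0,0.1,0]]]' | grep -E "pos|wrist|width"; python3 -m pendant '[[[0,0,0,0],[0,0,0,0],[0,0,0,0],[0,0,0,0],[0,0,0,0]]]' 0.53 | grep -E "pos|width|wrist"
cat > lev.py <<'E'
from h import *
def lamp():
    c=optics.get_calibration('wrist');a=cap('wrist')
    hsv=cv2.cvtColor(a,cv2.COLOR_RGB2HSV);g=cv2.inRange(hsv,(70,90,40),(95,255,255)); L=[]
    for v in range(8,200,16):
        x=np.where(g[v])[0]
        if len(x)>20: L.append((v,x.max()-x.min()+1))
    # height of top at each row from apparent width 34 mm
    K=np.array(c['camera_matrix']);T=np.array(c['camera_from_world'])
    P=[]
    for v,w in L:
        d=K[0,0]*.034/w; pc=d*np.linalg.solve(K,[256,v,1.]); P.append(T[:3,:3].T@(pc-T[:3,3]))
    P=np.array(P);k=np.polyfit(P[:,1],P[:,2],1)
    return k,P
k,P=lamp();s=sense();print('tilt deg',np.degrees(np.arctan(k[0])),'z at y.026',np.polyval(k,.026));print(s['wrist_force'],s['time_s'],s['gripper_width'])
E
python3 lev.py
python3 - <<'E'
from h import *
a=cap('scene');hb=cv2.cvtColor(a,cv2.COLOR_RGB2HSV);g=cv2.inRange(hb,(70,90,40),(95,255,255));g[:100]=0
y,x=np.where(g);i=x.argmin();j=x.argmax();print(x[i],y[i],x[j],y[j],len(x))
f=(255*(a/255.)**.7).astype(np.uint8)[120:260,200:350];np.save('sc.npy',f)
w=cap('wrist');np.save('wr.npy',w)
E
```

```text
tcp_pos: [0.6044, 0.0544, 0.0611]
wrist_force: [1.0, -0.1, -3.7]
tcp_pos: [0.6068, 0.055, 0.0531]
wrist_force: [0.5, 0.8, -3.7]
gripper_width: 0.387
tcp_pos: [0.6069, 0.055, 0.0532]
wrist_force: [0.0, 0.5, 0.4]
gripper_width: 0.467
tilt deg -0.9895171173295438 z at y.026 0.09551615402373267
[-0.3868151   0.70263352  0.22833837] 16.45 0.47037568827392695
227 214 282 192 786
```

```bash
cat > slope.py <<'E'
from h import *
def slope():
    a=cap('scene');hb=cv2.cvtColor(a,cv2.COLOR_RGB2HSV);g=cv2.inRange(hb,(70,60,30),(95,255,255));g[:100]=0
    b=[];t=[]
    for u in range(224,272):
        y=np.where(g[:,u])[0]
        if len(y)>3 and y.max()-y.min()<16: b.append((u,y.max()));t.append((u,y.min()))
    b=np.array(b);t=np.array(t)
    lab=[]
    def fit(p):
        k=np.polyfit(p[:,0],p[:,1],1)
        for _ in range(3):
            r=abs(np.polyval(k,p[:,0])-p[:,1]);q=p[r<1.5];k=np.polyfit(q[:,0],q[:,1],1)
        return k,len(q)
    print('top edge',fit(t),'bottom edge',fit(b))
def pred(cy=.010):
    for th in(-7,-3,0,3,7):
        o=[]
        for s,z in((-.017,.099),(.017,.075),(.017,.099)):
            P=[]
            for d in(-.12,.03):
                yy=.0258+d; P.append(proj('scene',(.606+s-np.sin(np.radians(2.7))*d,yy,z+np.tan(np.radians(th))*d)))
            P=np.array(P);o.append(round((P[1,1]-P[0,1])/(P[1,0]-P[0,0]),3))
        print(th,'far top, near bottom, near top',o)
slope();pred()
E
python3 slope.py; python3 - <<'E'
from h import *
f=np.load('sc.npy');w=np.load('wr.npy')
W=np.hstack([cv2.resize(f,(400,373),interpolation=2),cv2.resize(w,(400,300))[:300].copy() if 0 else cv2.copyMakeBorder(cv2.resize(w,(400,300)),0,73,0,0,0)])
cv2.imwrite('pics/j.png',W[:,:,::-1])
E
```

```text
top edge (array([ -0.6354169 , 358.04606491]), 12) bottom edge (array([ -0.47193505, 329.631382  ]), 8)
-7 far top, near bottom, near top [np.float64(-0.574), np.float64(-0.597), np.float64(-0.591)]
-3 far top, near bottom, near top [np.float64(-0.62), np.float64(-0.64), np.float64(-0.635)]
0 far top, near bottom, near top [np.float64(-0.654), np.float64(-0.671), np.float64(-0.667)]
3 far top, near bottom, near top [np.float64(-0.688), np.float64(-0.703), np.float64(-0.699)]
7 far top, near bottom, near top [np.float64(-0.733), np.float64(-0.744), np.float64(-0.742)]
```

```bash
python3 -m pendant '[[[0,0,-0.1,0],[0,0,-0.3,0],[0,0,-0.7,0],[0,0,-1,0],[0,0,-1,0]]]' | grep -E "pos|wrist"; python3 slope.py; python3 lev.py
```

```text
tcp_pos: [0.6102, 0.0556, 0.1594]
wrist_force: [-0.4, -0.4, -0.2]
top edge (array([ -0.62915111, 356.32078328]), 9) bottom edge (array([ -0.46079009, 326.90536557]), 5)
-7 far top, near bottom, near top [np.float64(-0.574), np.float64(-0.597), np.float64(-0.591)]
-3 far top, near bottom, near top [np.float64(-0.62), np.float64(-0.64), np.float64(-0.635)]
0 far top, near bottom, near top [np.float64(-0.654), np.float64(-0.671), np.float64(-0.667)]
3 far top, near bottom, near top [np.float64(-0.688), np.float64(-0.703), np.float64(-0.699)]
7 far top, near bottom, near top [np.float64(-0.733), np.float64(-0.744), np.float64(-0.742)]
tilt deg 0.1421912558568284 z at y.026 0.09424410221822387
[-0.0017826  -0.74606335 -0.26818003] 17.2 0.46932265730346306
```

```bash
cat > edge.py <<'E'
from h import *
def tilt(a,c,vmax=200):
    g=cv2.inRange(cv2.cvtColor(a,cv2.COLOR_RGB2HSV),(70,90,40),(95,255,255));L=[]
    for v in range(4,vmax):
        x=np.where(g[v])[0]
        if len(x)>20:L.append((v,x.min()-.5,x.max()+.5))
    L=np.array(L);kl=np.polyfit(L[:,0],L[:,1],1);kr=np.polyfit(L[:,0],L[:,2],1)
    for _ in range(3):
        ok=(abs(np.polyval(kl,L[:,0])-L[:,1])<1.5)&(abs(np.polyval(kr,L[:,0])-L[:,2])<1.5);q=L[ok]
        kl=np.polyfit(q[:,0],q[:,1],1);kr=np.polyfit(q[:,0],q[:,2],1)
    K=np.array(c['camera_matrix']);T=np.array(c['camera_from_world']);P=[]
    for v in(q[0,0],q[-1,0]):
        l,r_=np.polyval(kl,v),np.polyval(kr,v);d=K[0,0]*.034/(r_-l)*1.0
        pc=d*np.linalg.solve(K,[(l+r_)/2,v,1.]);P.append(T[:3,:3].T@(pc-T[:3,3]))
    P=np.array(P);e=P[1]-P[0];return np.degrees(np.arctan2(e[2],e[1])),P,len(q)
if __name__=='__main__':
    import pickle
    print('ref bench',tilt(np.load('w1.npy'),pickle.load(open('w1.pkl','rb'))))
    c=optics.get_calibration('wrist');print('now',tilt(cap('wrist'),c))
E
python3 edge.py
```

```text
ref bench (np.float64(1.9674984254932688), array([[ 0.46738922, -0.05452757,  0.01840573],
       [ 0.44984974,  0.11653085,  0.02428207]]), 165)
now (np.float64(-0.14022667746400821), array([[ 0.61197032, -0.07463171,  0.09422332],
       [ 0.60476094,  0.06746134,  0.09387556]]), 196)
```

The bar is level: tilt about 0°, against the ±7° it would show if it had tipped. On to the pencil.

```bash
python3 -m pendant '[[[0.4,0.07,0,0],[0.93,0.17,0,0],[0.93,0.17,0,0]]]' | grep pos; python3 -m pendant '[[[0.5,0.09,0,0],[0.93,0.17,0,0],[0.93,0.17,0,0]]]' | grep pos; python3 -m pendant '[[[0.5,0.09,0,0],[0.93,0.17,0,0],[0.93,0.17,0,0]]]' | grep pos; python3 -m pendant '[[[0.93,0.17,0,0.1],[0.93,0.17,0,0.2],[0.93,0.17,0,0.36],[0.93,0.17,0,0.36],[0.93,0.17,0,0.36],[0.93,0.17,0,0.36]]]' | grep pos;python3 -m pendant '[[[0,0,0,0.36],[0,0,0,0.36],[0,0,0,0.36],[0,0,0,0.36],[0,0,0,0.36],[0,0,0,0.36]]]' | grep -E "pos|rot"
cat > pen.py <<'E'
from h import *
c=optics.get_calibration('wrist');a=cap('wrist');s=sense()
np.save('p.npy',a)
tp=[proj('wrist',p,c) for p in((.562,-.319,.012),s['tcp_pos'])];print(tp,s['tcp_pos'],s['time_s'])
# dark barrel on the bright tray floor
gr=cv2.cvtColor(a,cv2.COLOR_RGB2GRAY);m=cv2.inRange(gr,0,70)
cs,_=cv2.findContours(m,0,2)
for k in cs:
    A=cv2.contourArea(k)
    if A<300: continue
    q=cv2.minAreaRect(k);print(A,np.round(q[0]),np.round(q[1]),round(q[2]), np.round(ray('wrist',*q[0],.012,c)[:2],4))
E
python3 pen.py
```

```text
tcp_pos: [0.5918, -0.0426, 0.1512]
tcp_pos: [0.5797, -0.1362, 0.1513]
tcp_pos: [0.5676, -0.2294, 0.1513]
tcp_pos: [0.5565, -0.3187, 0.1516]
tcp_pos: [0.5567, -0.3189, 0.1522]
ee_rot: [[-0.983, -0.181, -0.001], [-0.181, 0.983, 0.001], [0.001, 0.001, -1.0]]
[array([255.82713496, 171.63035865]), array([256.61862719, 210.53631241])] [ 0.55667018 -0.31901654  0.1522869 ] 19.4
188312.0 [256. 192.] [383. 511.] 90 [ 0.5829 -0.3155]
```

```bash
python3 - <<'E'
from h import *
a=np.load('p.npy');c=optics.get_calibration('wrist');gr=cv2.cvtColor(a,cv2.COLOR_RGB2GRAY)
for v in(60,90,120,150,180,200):print(v,gr[v,200:312:4])
print('col',gr[0:240:6,256])
m=cv2.inRange(gr[:215],0,75);n,lab,st,ce=cv2.connectedComponentsWithStats(m)
for i in range(1,n):
    if st[i,4]>150:print(st[i],ce[i])
E
```

```text
60 [ 29  30 235 237 149  53 229 236 237 237 236 237 236 236 236 237 237 237
 237 237 236 236 237 237 237 237 236 237]
90 [ 32  88 237 237 204 155 229 237 238 238 237 237 238 238 238 237 238 238
 238 238 238 238 238 238 237 237 238 238]
120 [ 26 201 229 164  52 219 221 227 221 225 223 224 223 180 233 167 227 227
 226 227 230 229 226 228 229 232 223 229]
150 [ 40 204 202 150 133 194 197 199 196 194 199 195 194  45  47  28 197 197
 199 204 223 195 199 200 201 190 198 198]
180 [100 105  87  52  96 100 120 101 100 102  99  97 102  21  22  24  97 103
 103 100  99 100 101  98  97 100 100 100]
200 [131 136 117  79 135 135 137 137 133 135 132 135 135  28  29  25 133 134
 136 131 133 135 132 129 133 166 223 223]
col [ 28  28 234 234  51 163 236 236 236 237 236 236 238 237 238 238 238 238
 233 231 233 195  52  53  51  47  47  46  46  45  22  16  31  28  30  30
 137 126 146  51]
[    0     0   512   215 67256] [249.34581301  99.68324016]
[250 127  12  86 965] [255.16165803 170.08290155]
```

```bash
python3 - <<'E'
from h import *
a=np.load('p.npy');c=optics.get_calibration('wrist');gr=cv2.cvtColor(a,cv2.COLOR_RGB2GRAY).astype(int)
m=(gr<75)
for v in(130,150,170,190,208):
    x=np.where(m[v,235:275])[0]+235;print(v,x.min(),x.max(),np.round(ray('wrist',(x.min()+x.max()+1)/2,v,.015,c)[:2],4))
print(a[96:130:2,256].tolist())
print('barrel front',ray('wrist',256,127,.012,c),'rear?',ray('wrist',256,213,.015,c))
print('tip',ray('wrist',256,106,.009,c))
E
```

```text
130 250 261 [ 0.52   -0.3267]
150 250 260 [ 0.5396 -0.3236]
170 250 260 [ 0.5598 -0.3199]
190 250 261 [ 0.5805 -0.3156]
208 250 260 [ 0.5998 -0.3126]
[[236, 239, 238], [237, 240, 240], [237, 239, 238], [236, 239, 238], [221, 222, 210], [231, 231, 221], [234, 234, 222], [236, 233, 217], [233, 230, 211], [234, 232, 214], [234, 232, 215], [235, 234, 217], [235, 235, 219], [236, 235, 220], [237, 236, 223], [201, 196, 176], [43, 41, 41]]
barrel front [ 0.51729729 -0.32719935  0.012     ] rear? [ 0.60517219 -0.31104562  0.015     ]
tip [ 0.49726927 -0.33088775  0.009     ]
```

```bash
python3 -m pendant '[[[0.26,0,0.5,0],[0.26,0,1,0],[0.26,0,1,0]]]' 0.68 | grep -E "pos|width"; python3 -m pendant '[[[0,0,0.4,0],[0,0,0.67,0],[0,0,0.67,0],[0,0,0.67,0]]]' | grep -E "pos|wrist|width"; for i in 1 2 3 ; do python3 -m pendant '[[[0,0,0.03,0],[0,0,0.03,0]]]' | grep -E "pos|wrist";done
```

```text
tcp_pos: [0.5256, -0.3221, 0.0467]
gripper_width: 0.338
tcp_pos: [0.5326, -0.325, -0.0126]
wrist_force: [0.5, -0.1, 1.1]
gripper_width: 0.323
tcp_pos: [0.5323, -0.3248, -0.0153]
wrist_force: [-0.1, -0.2, -0.5]
tcp_pos: [0.5311, -0.3245, -0.0197]
wrist_force: [-0.2, -0.2, -0.1]
tcp_pos: [0.5307, -0.3244, -0.0235]
wrist_force: [-0.0, -0.8, -0.3]
```

```bash
python3 -m pendant '[[[0,0,0.01,0],[0,0,0.01,0],[0,0,0.01,0],[0,0,0.01,0],[0,0,0.01,0]]]' 1 | grep -E "pos|width|force";python3 -m pendant '[[[0,0,-0.4,0],[0,0,-0.8,0],[0,0,-0.99,0],[0,0,-0.99,0],[0,0,-0.99,0]]]' | grep -E "pos|width|force"; python3 - <<'E'
from h import *
a=np.load('a.npy');c=optics.get_calibration('top')
gr=cv2.cvtColor(a,cv2.COLOR_RGB2GRAY);m=cv2.inRange(gr[120:160,185:245],120,255);y,x=np.where(m);print('small stand px',x.min()+185,x.max()+185,y.min()+120,y.max()+120)
b=np.load('b.npy')
# cheek dark of small stand in scene (409-430?) triangulate top
def tri(ut,us):
    A=[];B=[]
    for n,(u,v) in(('top',ut),('scene',us)):
        o=ray(n,u,v,.3);d=ray(n,u,v,0)-o;d/=np.linalg.norm(d);P=np.eye(3)-np.outer(d,d);A.append(P);B.append(P@o)
    return np.linalg.solve(sum(A),sum(B))
# crop c.png: top part scale 466/180 from (180,120); scene part 466/250 from (110,180), offset row 340
k=466/180;k2=466/250
print('big near cheek/far cheek check',tri((180+146/k,120+138/k),(110+295/k2,180+5/k2)))
print('small far cheek',tri((180+84/k,120+30/k),(110+412/k2,180+(412-340)/k2)))
s=sense();print(s['time_s'],s['gripper_width'])
E
```

```text
tcp_pos: [0.531, -0.3245, -0.0242]
wrist_force: [-1.3, 0.6, -0.7]
gripper_width: 0.134
gripper_force: 30.0
tcp_pos: [0.5306, -0.3241, 0.0747]
wrist_force: [-0.8, -0.1, -1.2]
gripper_width: 0.129
gripper_force: 30.0
small stand px 190 235 133 146
big near cheek/far cheek check [0.61492144 0.01213473 0.16610991]
small far cheek [0.76904957 0.0980875  0.11556743]
21.7 0.12946820452009752
```

The pencil is held (width 0.129, about 11 mm). The tool always points down, so I'll pivot the pencil in the grip by pressing its rear end on a cheek of the small stand. First I'll fly there high and measure it.

```bash
python3 -m pendant '[[[0,0,-0.45,0],[0,0,-0.85,0],[-0.4,0.4,-0.85,0],[-0.81,0.83,-0.85,0]]]' | grep pos; python3 -m pendant '[[[-0.4,0.4,0,0],[-0.81,0.83,0,0],[-0.81,0.83,0,0]]]' | grep pos; python3 -m pendant '[[[-0.4,0.4,0,0],[-0.81,0.83,0,0],[-0.81,0.83,0,0]]]' | grep pos;python3 -m pendant '[[[-0.4,0.4,0,0],[-0.81,0.83,0,0],[-0.81,0.83,0,0],[-0.81,0.83,0,0],[-0.81,0.83,0,0]]]' | grep pos
python3 - <<'E'
from h import *
import pickle
c=optics.get_calibration('wrist');a=cap('wrist');np.save('q.npy',a);pickle.dump(c,open('q.pkl','wb'))
s=sense();print(s['time_s'],s['gripper_width'],s['tcp_pos'],proj('wrist',(.77,.112,.07),c),proj('wrist',(.754,.112,.07),c),proj('wrist',(.77,.112,0),c))
f=(255*(a/255.)**.6).astype(np.uint8);cv2.imwrite('pics/k.png',f[:,:,::-1])
E
```

```text
tcp_pos: [0.5871, -0.2417, 0.1596]
tcp_pos: [0.6532, -0.1415, 0.1569]
tcp_pos: [0.7179, -0.046, 0.1568]
tcp_pos: [0.781, 0.0458, 0.1578]
23.25 0.1280086737192095 [0.7810507  0.04519186 0.1586372 ] [333.66076242 179.42774597] [337.91186567 161.67729132] [319.30084384 164.581756  ]
```

View pics/k.png

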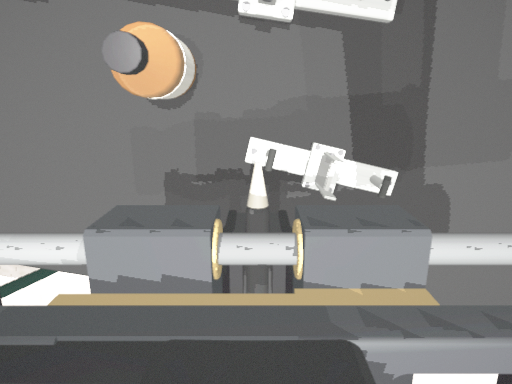

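The last view shows the small stand's base from (250,148) to (393,183), its foot around (326,167), its near cheek reaching about (331,196), and the pencil's cone from (258,207) to its tip at (260,155).

```bash
python3 - <<'E'
from h import *
import pickle
c=pickle.load(open('q.pkl','rb'));a=np.load('q.npy')
e1=ray('wrist',250,149,.008,c);e2=ray('wrist',393,183,.008,c);print(e1,e2,(e1+e2)/2,np.linalg.norm(e1-e2),np.degrees(np.arctan2(*(e2-e1)[:2])))
ctr=(e1+e2)/2
for H in(.06,.065,.07,.075):print(H,[np.round(proj('wrist',(ctr[0]+d,ctr[1],H),c)) for d in(-.017,.017)])
gr=cv2.cvtColor(a,cv2.COLOR_RGB2GRAY)
for v in range(136,208,4):print(v,gr[v,300:360:3])
# tilt of pencil tip now: ray vs vertical plane of tool
s=sense();print(np.round(s['ee_rot'],3))
E
```

```text
[0.76539008 0.03557795 0.008     ] [0.77443024 0.19206856 0.008     ] [0.76991016 0.11382326 0.008     ] 0.1567515124394245 3.306190433723726
0.06 [array([338., 159.]), array([329., 195.])]
0.065 [array([339., 160.]), array([330., 196.])]
0.07 [array([340., 161.]), array([331., 198.])]
0.075 [array([342., 162.]), array([333., 200.])]
136 [67 65 67 65 66 64 66 66 66 66 65 65 65 65 65 65 64 60 38 40]
140 [66 65 64 66 66 65 65 66 64 66 64 66 65 64 64 65 65 57 40 42]
144 [ 67  66  66  65 110 255 203 229 105  66  65  67  63  66  66  66  67  60
  41  42]
148 [179  75  65  57 244 243 217 255 255 255 255 255 255 140  80  63  66  66
  42  43]
152 [255 255 255 255 255 255 255 255 216 196 254 255 255 204 216 223  66  59
  42  41]
156 [255 255 255 226 255 255 255 255 158 141 189 196 243 255 255  63  65  66
  41  42]
160 [255 255 255 254 255 255 255 154 153 134 134 146 247 197 249 255 255 123
  55  41]
164 [255 255 222 255 255 255 255 151 152 155 202 255 255 255 255 255 255 255
 255 234]
168 [255 255 190 255 255 255 229 154 150 149 247 255 255 255 255 255 255 255
 255 237]
172 [255 255 255 255 255 255 156 153 152 226 255 255 255 255 255 255 255 255
 255 234]
176 [ 40 102 238 244 249 219 134 139 154 249 242 242 236 255 255 255 255 255
 255 235]
180 [ 42 177 237 235 235 137 132 132 134 204 218 234 224 255 255 255 255 255
 255 235]
184 [ 54 255 204 250 255 175 152 133 156 216 242 250  54 121 246 255 255 255
 255 234]
188 [ 48  49  57 118 233 234 174 161 197 215 162 252  53  78  60  53  79  79
  60 145]
192 [ 72  70  74  56  54  54  53 145 161 162 160 128  56  53  53  54  56  53
  52  54]
196 [ 80  58  58  53  55  55  53  52 182 231 176 159  52  53  56  54  53  52
  53  54]
200 [ 55  54  54  52  55  54  54  54  54  54  71 122  58  53  53  56  54  55
  53  50]
204 [54 54 53 53 53 54 54 55 52 53 54 52 52 54 54 53 52 54 55 52]
[[-0.984 -0.177 -0.003]
 [-0.177  0.984 -0.001]
 [ 0.003 -0.    -1.   ]]
```

```bash
python3 -m pendant '[[[0.3,0.4,0,0],[0.57,0.74,0,0],[0.57,0.74,0.4,0],[0.57,0.74,0.8,0],[0.57,0.74,0.99,0],[0.57,0.74,0.99,0],[0.57,0.74,0.99,0]]]' | grep -E "pos|wrist"; python3 -m pendant '[[[0,0,0.08,0],[0,0,0.16,0],[0,0,0.2,0],[0,0,0.2,0]]]' | grep -E "pos|wrist|width"; python3 -m pendant '[[[0,0,0.08,0],[0,0,0.15,0],[0,0,0.15,0]]]' | grep -E "pos|wrist|width"; python3 -m pendant '[[[0,0,0.08,0],[0,0,0.15,0],[0,0,0.15,0],[0,0,0.15,0]]]' | grep -E "pos|wrist|width"
python3 - <<'E'
from h import *
import pickle
c=optics.get_calibration('wrist');a=cap('wrist');np.save('t1.npy',a);pickle.dump(c,open('t1.pkl','wb'))
gr=cv2.cvtColor(a,cv2.COLOR_RGB2GRAY)
for v in range(100,232,6):print(v,gr[v,232:284:4])
s=sense();print(s['time_s'])
E
```

```text
tcp_pos: [0.7131, 0.1078, 0.0619]
wrist_force: [0.1, -0.2, 1.3]
tcp_pos: [0.7127, 0.109, 0.0414]
wrist_force: [-2.4, -1.0, 2.8]
gripper_width: 0.131
tcp_pos: [0.7134, 0.1093, 0.0266]
wrist_force: [-0.5, -0.9, 3.7]
gripper_width: 0.13
tcp_pos: [0.7126, 0.1096, 0.0113]
wrist_force: [-1.5, 0.4, 3.3]
gripper_width: 0.13
100 [69 69 70 68 68 69 67 69 68 68 69 69 70]
106 [68 69 70 67 69 68 69 69 69 66 67 70 69]
112 [68 68 69 71 70 68 69 68 68 70 68 69 61]
118 [67 68 71 69 68 67 67 64 61 60 60 60 58]
124 [69 68 68 67 66 66 63 57 57 60 58 58 58]
130 [57 58 57 57 60 58 57 56 57 57 59 59 57]
136 [58 58 56 59 57 57 59 57 58 57 58 56 57]
142 [59 58 57 58 58 57 57 58 60 59 59 57 59]
148 [56 57 58 59 59 57 58 58 55 60 56 57 56]
154 [57 58 57 58 59 59 58 58 58 56 56 56 58]
160 [60 57 58 57 57 58 60 57 56 56 57 58 57]
166 [57 59 57 57 57 58 58 59 59 57 58 58 58]
172 [ 58  59  56  57  59  59 253  49  56  57  58  57  57]
178 [ 39  36  57  57  59  53 255 223  59  50  37  36  40]
184 [ 36  36  57  57  58 175 255 252  40  36  35  38  36]
190 [ 35  36  33  38  36 246 255 253  35  37  34  35  38]
196 [ 37  34  34  35  49 183 200 193 135  35  37  34  34]
202 [ 36  36  36  37  99 190 201 195 167  36  32  36  34]
208 [ 34  36  36  37 207  90  91  84 109  35  35  37  38]
214 [26 29 39 38 44 46 44 44 43 35 37 37 27]
220 [28 40 38 36 44 45 42 46 44 37 37 35 22]
226 [25 37 38 37 42 46 46 45 45 34 39 36 37]
25.1
```

```bash
cat > tip.py <<'E'
from h import *
import pickle
def pt(s,d,th,off=.033):
    R=np.array(s['ee_rot']);p=np.array(s['tcp_pos'])+np.array([0,0,off]);t=np.radians(th)
    return p+d*(np.cos(t)*R[:,0]*np.array([1,1,0])+np.array([0,0,-np.sin(t)]))
if __name__=='__main__':
    s=sense();c=optics.get_calibration('wrist')
    for th in(0,20,25,30,35,40,45):print(th,[np.round(proj('wrist',pt(s,d,th),c),1) for d in(.034,.036,.038,.014)])
E
python3 tip.py
```

```text
0 [array([256.7, 167.2]), array([256.7, 163.2]), array([256.7, 159.3]), array([256.8, 205.3])]
20 [array([256.8, 166.7]), array([256.7, 163. ]), array([256.7, 159.3]), array([256.8, 204. ])]
25 [array([256.8, 167.7]), array([256.8, 164.2]), array([256.8, 160.6]), array([256.8, 204.2])]
30 [array([256.8, 169.2]), array([256.8, 165.8]), array([256.8, 162.4]), array([256.8, 204.6])]
35 [array([256.8, 171.1]), array([256.8, 167.8]), array([256.8, 164.6]), array([256.8, 205.2])]
40 [array([256.8, 173.3]), array([256.8, 170.2]), array([256.8, 167.2]), array([256.8, 206. ])]
45 [array([256.8, 175.9]), array([256.8, 173. ]), array([256.8, 170.1]), array([256.8, 206.9])]
```

Force held steady at about 3 N, so the pencil pivoted to roughly 36°. That agrees with the tip's row of ≈171. Next I'll rise and go above the ridge.

```bash
python3 -m pendant '[[[0,0,-0.3,0],[0,0,-0.7,0],[0,0,-1,0],[0,0,-1,0]]]' | grep -E "pos"; python3 -m pendant '[[[0,0,-0.45,0],[0,0,-0.45,0],[0.4,-0.3,-0.45,0],[0.95,-0.625,-0.45,0],[0.95,-0.625,-0.45,0],[0.95,-0.625,-0.45,0]]]' | grep -E "pos|width|wrist"
python3 - <<'E'
from h import *
from tip import pt
import pickle
c=optics.get_calibration('wrist');s=sense();a=cap('wrist');np.save('t2.npy',a);pickle.dump(c,open('t2.pkl','wb'))
print(s['tcp_pos'],s['time_s'],proj('wrist',pt(s,.035,37),c))
for d in(-.026,-.022,.022,.026):print(d,proj('wrist',(.606+d,.0258+d*.045,.105),c))
gr=cv2.cvtColor(a,cv2.COLOR_RGB2GRAY)
for v in range(120,220,4):print(v,gr[v,216:300:4])
E
```

```text
tcp_pos: [0.7159, 0.1099, 0.1167]
tcp_pos: [0.6288, 0.0294, 0.1559]
wrist_force: [1.1, -0.3, -0.2]
gripper_width: 0.131
[0.62880888 0.0293722  0.15586115] 26.1 [256.7702415  170.35516522]
-0.026 [262.16631111 124.75332107]
-0.022 [261.43816057 130.21842693]
0.022 [253.78570908 187.65360725]
0.026 [253.12094173 192.642993  ]
120 [254 250 244 199 115 242 254 254 254 253 127 118 122 231 254 254 143 225
  43  37  41]
124 [253 254 254 254 254 250 254 254 254 168 118 128 127 128 248 254 254 254
  41  38  39]
128 [254 254 254 253 253 253 254 254 254 215 253 254 254 255 254 254 254 254
 122  85  44]
132 [ 76  59  50  59 101 158 230 254 254  83 116 198 138 132 249 254 254 253
 253 254 254]
136 [120 120 115 114 109 107 102  93  50  58  52  57  82 106 244 254 254 245
 253 253 254]
140 [120 121 122 122 122 122 120 122 121 119 116 111 109 105 101  93  74  58
  52  67 193]
144 [121 120 122 121 121 120 122 120 121 123 122 121 122 122 122 123 120 120
 118 113 111]
148 [119 119 120 121 121 120 120 122 121 123 121 121 120 121 121 122 121 121
 122 121 120]
152 [120 121 120 120 117 119 119 119 119 119 1
[... 756 characters left out ...]
29
  36  50  52]
188 [ 24  27  25  26  28  27  26 112 150 180 237 225  79  29  24  22  23  28
  28  28  27]
192 [ 27  30  27  30  26  28  29  59 143 133 204 230 110  30  29  25  22  33
  43  43  45]
196 [ 27  29  29  31  26  27  30  33  32 131 145 139 100  30  24  24  27  27
  29  30  32]
200 [ 32  32  34  26  26  28  33  29  50 134 146 139 120  30  25  24  29  29
  32  30  30]
204 [ 30  31  31  30  30  24  31  29  80 137 144 141 122  29  25  25  27  28
  29  29  31]
208 [ 33  27  30  27  26  30  32  33 111  54  50  52  76  32  30  25  26  30
  28  29  26]
212 [30 31 30 19 12 18 26 29 28 33 26 30 29 24 26 26 15  9 30 30 23]
216 [24 31 32 21 18 23 23 21 28 28 31 31 29 24 25 24 17 17 27 32 21]
```

```bash
python3 - <<'E'
from h import *
import pickle
a=np.load('t2.npy');c=pickle.load(open('t2.pkl','rb'))
gr=cv2.cvtColor(a,cv2.COLOR_RGB2GRAY)
for v in range(92,142,2):print(v,' '.join('%3d'%x for x in gr[v,226:300:3]))
for n,z in(('foot',.026),('cheektop',.105),('crest',.075)):
  for dx in ((-.035,) if n=='foot' else (-.026,-.022)):
    for dy in((-.025,.025) if n=='foot' else(-.008,.008)):print(n,dx,dy,np.round(proj('wrist',(.606+dx-.045*dy,.0258+dy+.045*dx,z),c)))
# lamp edges y-direction check: green bar rows
g=cv2.inRange(cv2.cvtColor(a,cv2.COLOR_RGB2HSV),(70,90,40),(95,255,255));ys=[np.where(g[:,u])[0] for u in(60,120,180,330,400,460)]
print([(y.min(),y.max()) if len(y) else None for y in ys])
E
```

```text
92  44  47  46  47  44  47  47  46  46  47  48  47  45  48  46  46  46  47  48  50  46  46  48  45  47
94  47  48  46  45  46  47  47  47  48  45  44  48  45  45  45  46  47  48  47  45  45  46  46  48  46
96  48  47  46  48  47  46  45  48  47  48  46  47  47  45  48  48  45  47  46  47  48  44  43  45  41
98  46  46  48  45  46  49  49  47  46  47  47  48  48  47  47  46  47  49  48  41  43  40  39  42  42
100  48  45  46  47  46  46  48  46  46  46  45  46  43  46  47  46  46  48  43  43  40  40  42  41  41
102  48  46  50  46  48  48  46  45  48  46  46  47  47  47  45  49  47  40  42  42  41  41  41  42  41
104  46  47  48  47  46  47  44  48  46  47  45  47  47  48  46  47  48  43  44  39  43  44  42  40  40
106  46  46  47  47  61  57  41  43  40  45  47  47  42  48  47  47  42  42  42  42  43  38  40  37  39
108  47  48  47  43 255 254 182 249 216  98  57  40  40  40  42  42  43  39  41  41  42  38  41  41  39
110  46  46  46  45 255 183 168 253 255 255 254 252 251 191  88  49  40  41  39  38  43  38  36  39  36
112  47  48  48  46 255 164 164 224 255 255 255 255 255 255 255 
[... 1261 characters left out ...]
54 254 253 253 253 254 253
138 122 122 122 119 119 116 114 111 107 105 100  95  76  70  57  53  49  68 120 143 185 240 254 253 253
140 121 123 122 122 121 121 122 122 120 118 116 114 111 110 105 103  99  86  74  61  54  51  67  99 239
foot -0.035 -0.025 [236. 106.]
foot -0.035 0.025 [288. 113.]
cheektop -0.026 -0.008 [251. 123.]
cheektop -0.026 0.008 [273. 126.]
cheektop -0.022 -0.008 [251. 129.]
cheektop -0.022 0.008 [272. 132.]
crest -0.026 -0.008 [252. 121.]
crest -0.026 0.008 [271. 123.]
crest -0.022 -0.008 [251. 126.]
crest -0.022 0.008 [271. 128.]
[None, (np.int64(117), np.int64(163)), (np.int64(127), np.int64(171)), (np.int64(147), np.int64(189)), (np.int64(156), np.int64(167)), None]
```

The stand lines up with the prediction to within a pixel. I'll shift the tip 1.2 mm towards +y and descend.

```bash
python3 -m pendant '[[[0,0.012,0.15,0],[0,0.012,0.3,0],[0,0.012,0.45,0],[0,0.012,0.57,0],[0,0.012,0.57,0],[0,0.012,0.57,0]]]' | grep -E "pos|wrist"; python3 - <<'E'
from h import *
from tip import pt
from edge import tilt
c=optics.get_calibration('wrist');F=[]
for i in range(6): a=cap('wrist');s=sense();F.append(s['wrist_force'][2])
print(s['tcp_pos'],'tip',pt(s,.035,37),np.mean(F),np.mean([s['ee_rot'][0][0]]),s['time_s'])
gr=cv2.cvtColor(a,cv2.COLOR_RGB2GRAY)
for v in range(160,182,2):print(v,gr[v,240:274:2])
E
```

```text
tcp_pos: [0.6308, 0.0324, 0.0986]
wrist_force: [0.0, -0.1, 0.3]
[0.63049213 0.03212957 0.09960908] tip [0.60298562 0.02715778 0.11154556] -0.17716649221137096 -0.9840535144342182 27.05
160 [182 182 182 182 184 183 182 182 183 182 183 182 183 182 183 182 182]
162 [183 182 183 182 183 182 183 182 183 182 183 182 182 183 182 183 183]
164 [182 181 182 183 182 182 183 182 182 183 183 183 184 183 183 183 183]
166 [181 183 183 182 183 183 184 183 182 183 182 182 182 182 183 183 183]
168 [181 182 182 182 182 182 182 183 121 121 183 182 182 182 183 182 183]
170 [182 181 181 181 180 181 181 181 129 168 182 183 182 182 183 183 182]
172 [181 181 181 181 181 181 180 210 255 255 205 181 181 182 182 181 182]
174 [181 182 181 181 182 182 182 224 255 255 249 181 181 181 181 182 181]
176 [182 180 181 181 182 181 181 238 255 255 240 181 181 181 181 181 181]
178 [182 182 182 181 181 163 101 249 255 255 252 181 180 181 181 160 102]
180 [181 181 180 182 181 159 125 253 255 255 254 177 181 181 181 159 104]
```

```bash
python3 -m pendant '[[[0,-0.012,0.04,0],[0,-0.012,0.08,0],[0,-0.012,0.08,0]]]' | grep -E "pos|wrist"; for i in 1 2 3; do python3 -m pendant '[[[0,0,0.015,0],[0,0,0.015,0]]]' | grep -E "pos|wrist"; done
```

```text
tcp_pos: [0.6296, 0.0306, 0.0899]
wrist_force: [-1.1, -0.0, -0.2]
tcp_pos: [0.6302, 0.0308, 0.0891]
wrist_force: [-0.0, 0.1, 0.3]
tcp_pos: [0.6302, 0.0309, 0.0877]
wrist_force: [-1.0, 0.2, -0.1]
tcp_pos: [0.6302, 0.0308, 0.0862]
wrist_force: [0.2, -0.9, -0.2]
```

```bash
for i in 1 2; do python3 -m pendant '[[[0,0,0.015,0],[0,0,0.015,0]]]' | grep -E "pos|wrist"; done; python3 - <<'E'
from h import *
F=[]
for i in range(6): cap('top');s=sense();F.append(s['wrist_force'])
print(np.mean(F,0),s['tcp_pos'])
E
```

```text
tcp_pos: [0.6306, 0.0308, 0.085]
wrist_force: [0.1, 0.1, 1.3]
tcp_pos: [0.6309, 0.0308, 0.0842]
wrist_force: [-0.6, -0.2, 4.5]
[-0.07942567 -0.06752981  4.5765276 ] [0.63092767 0.03087305 0.08404693]
```

Contact is 4.6 N with the tip over the ridge. I'll lift straight up and check the bar.

```bash
python3 -m pendant '[[[0,0,-0.05,0],[0,0,-0.2,0],[0,0,-0.5,0],[0,0,-0.73,0],[0,0,-0.73,0],[0,0,-0.73,0]]]' | grep -E "pos|wrist"; python3 - <<'E'
from h import *
a=cap('wrist');b=np.load('t2.npy')
for i in(a,b):
    g=cv2.inRange(cv2.cvtColor(i,cv2.COLOR_RGB2HSV),(70,90,40),(95,255,255));ys=[np.where(g[:,u])[0] for u in(110,140,180,330,360)]
    print([(y.min(),y.max()) if len(y) else None for y in ys],g.sum()//255)
s=sense();print(s['time_s'],s['gripper_width'])
E
python3 -m pendant '[[[0.2,-0.4,-0.1,0],[0.4,-0.83,-0.1,0],[0.4,-0.83,-0.1,0]]]' | grep pos; python3 -m pendant '[[[0.2,-0.4,0,0],[0.4,-0.83,0,0],[0.4,-0.83,0,0]]]' | grep pos; python3 -m pendant '[[[0.2,-0.4,0,0],[0.4,-0.83,0,0],[0.4,-0.83,0,0]]]' | grep pos; python3 -m pendant '[[[0.2,-0.4,0,0],[0.41,-0.82,0,0],[0.41,-0.82,0,0],[0.41,-0.82,0,0]]]' | grep pos; python3 slope.py | head -1
```

```text
tcp_pos: [0.6296, 0.031, 0.1556]
wrist_force: [-0.4, -0.1, -0.7]
[(np.int64(115), np.int64(161)), (np.int64(121), np.int64(165)), (np.int64(125), np.int64(170)), (np.int64(146), np.int64(188)), (np.int64(149), np.int64(191))] 14770
[(np.int64(116), np.int64(162)), (np.int64(120), np.int64(166)), (np.int64(127), np.int64(171)), (np.int64(147), np.int64(189)), (np.int64(150), np.int64(192))] 14688
29.3 0.12731648693729583
tcp_pos: [0.603, -0.0618, 0.1647]
tcp_pos: [0.5784, -0.1504, 0.1644]
tcp_pos: [0.5542, -0.2389, 0.1644]
tcp_pos: [0.5299, -0.3236, 0.1646]
top edge (array([ -0.65413142, 362.00521497]), 11) bottom edge (array([ -0.3631175 , 302.88742374]), 6)
```

The bar stayed level. Its slope of -0.654 matches the 0° prediction. Next I'll lower the pencil, letting the floor pivot it flat, and release.

```bash
python3 -m pendant '[[[0,0,0.4,0],[0,0,0.8,0],[0,0,1,0],[0,0,1,0]]]' | grep -E "pos|wrist"; python3 -m pendant '[[[0,0,0.3,0],[0,0,0.5,0],[0,0,0.65,0],[0,0,0.7,0],[0,0,0.7,0]]]' | grep -E "pos|wrist"; python3 -m pendant '[[[0,0,0.06,0],[0,0,0.12,0],[0,0,0.16,0],[0,0,0.16,0]]]' | grep -E "pos|wrist"
```

```text
tcp_pos: [0.5286, -0.3208, 0.0623]
wrist_force: [-0.2, 0.7, 0.1]
tcp_pos: [0.5316, -0.323, -0.0031]
wrist_force: [-0.3, 0.8, -1.2]
tcp_pos: [0.535, -0.3247, -0.0167]
wrist_force: [1.4, -0.2, 7.0]
```

```bash
python3 -m pendant '[[[0,0,0.03,0],[0,0,0.03,0],[0,0,0.03,0]]]' | grep -E "pos|wrist"; python3 -m pendant '[[[0,0,0,0],[0,0,0,0],[0,0,0,0]]]' 0.78 | grep -E "pos|wrist|width";  python3 -m pendant '[[[0,0,-0.1,0],[0,0,-0.3,0],[0,0,-0.7,0],[0,0,-1,0],[0,0,-1,0],[0,0,-1,0]]]' | grep -E "pos|wrist"; python3 -m pendant '[[[0,0,-0.4,0],[0,0,-0.8,0],[0,0,-0.8,0],[0,0,-0.8,0]]]' | grep -E "pos|width"
python3 - <<'E'
from h import *
c=optics.get_calibration('wrist');a=cap('wrist');s=sense();gr=cv2.cvtColor(a,cv2.COLOR_RGB2GRAY)
m=(gr[:214]<75).astype(np.uint8);n,lab,st,ce=cv2.connectedComponentsWithStats(m)
for i in range(1,n):
    if st[i,4]>150:print(st[i],ce[i])
print(s['tcp_pos'],s['time_s'])
t=cap('top');g=cv2.cvtColor(t,cv2.COLOR_RGB2GRAY);d=np.zeros_like(g);d[172:232,302:348]=cv2.inRange(g[172:232,302:348],0,110)
cs,_=cv2.findContours(d,0,2)
for k in cs:
    if cv2.contourArea(k)>12:print('top',cv2.minAreaRect(k))
E
```

```text
tcp_pos: [0.5359, -0.3249, -0.0189]
wrist_force: [2.6, 1.3, 8.0]
tcp_pos: [0.5301, -0.3234, -0.023]
wrist_force: [0.0, 0.5, -0.7]
gripper_width: 0.215
tcp_pos: [0.5309, -0.3236, 0.0784]
wrist_force: [-0.1, 0.2, -0.0]
tcp_pos: [0.5304, -0.3232, 0.157]
gripper_width: 0.218
[    0     0   512   214 76479] [247.4773598   96.39744244]
[250 159  13  55 608] [256.04276316 186.32730263]
[ 0.5296683  -0.32292457  0.15567727] 33.6
top ((333.94512939453125, 192.50608825683594), (37.65715408325195, 26.061843872070312), 83.6598129272461)
```

```bash
python3 -m pendant '[[[0.5,0,-0.5,0],[1,0,-0.5,0],[1,0,-0.5,0]]]' | grep pos; python3 -m pendant '[[[0.5,0,0,0],[1,0,0,0],[1,0,0,0],[1,0,0,0],[1,0,0,0]]]' | grep pos; python3 - <<'E'
from h import *
for t in(np.load('a.npy'),cap('top')):
    g=cv2.cvtColor(t,cv2.COLOR_RGB2GRAY);d=np.zeros_like(g);d[172:232,302:348]=cv2.inRange(g[172:232,302:348],0,110)
    cs,_=cv2.findContours(d,0,2)
    for k in cs:
        if cv2.contourArea(k)>12:print('top',cv2.minAreaRect(k))
for b in(np.load('b.npy'),cap('scene')):
    g=cv2.cvtColor(b,cv2.COLOR_RGB2GRAY);d=np.zeros_like(g);d[225:285,130:205]=cv2.inRange(g[225:285,130:205],0,90)
    n,l,st,ce=cv2.connectedComponentsWithStats(d)
    print('scene',[(st[i].tolist(),np.round(ce[i])) for i in range(1,n) if st[i,4]>40])
s=sense();print(s['time_s'],s['wrist_force'])
E
python3 slope.py|head -1
```

```text
tcp_pos: [0.429, -0.3413, 0.2073]
tcp_pos: [0.3343, -0.359, 0.2064]
top ((334.0293884277344, 195.88235473632812), (22.56077003479004, 2.0608394145965576), 77.47119140625)
top ((313.2000427246094, 218.6000213623047), (7.155416965484619, 29.516094207763672), 26.56505012512207)
top ((333.23529052734375, 193.941162109375), (22.79834747314453, 1.9402848482131958), 75.96376037597656)
scene [([149, 248, 19, 19, 48], array([158., 257.])), ([130, 255, 21, 30, 321], array([137., 274.])), ([183, 268, 22, 17, 197], array([197., 279.]))]
scene [([150, 249, 20, 20, 57], array([160., 258.])), ([130, 255, 21, 30, 322], array([137., 274.])), ([182, 268, 23, 17, 199], array([197., 279.]))]
34.55 [ 0.01737677  0.23196766 -0.23836543]
top edge (array([ -0.65589498, 362.50833123]), 10) bottom edge (array([ -0.39556724, 310.83696469]), 6)
```

The pencil lies flat: same length and slope as at the start in both views, about 6 mm from where it began. The bar is level, so I'm handing in.

```bash
python3 -c "
from station import r
print(r.finish_job())"
```

```text
the job is handed in; nothing more can be done
None
```

The job is handed in at about 35 s with no verdict returned: by my measurements the bar is balanced level on the ridge, the pencil touched it above the ridge at about 4.6 N and now lies flat in the tray, and I saw no contact with the forceps, clamp, jar or bottle, though I did not re-measure them at the end.

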